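Shut the cartridge drawer and hold the grease gun on the tilted nipple

ROBOT

A 7-joint arm with a two-finger parallel gripper is mounted at the origin on the work surface. World frame = base frame: x ahead of the robot, y to its left, z up, the work surface at z = 0. Lengths are in m, angles in rad, forces in N, time in s.
With the tool pointing down it reaches from about 0.4 to 0.85 m from the base axis. Payload 10.4 kg.
Tool frame: the origin (TCP) lies at the very end of the fingers, on their centre line; the grasp point (between the pads) lies 19 mm behind it; x points along the fingers, y is the direction in which the jaws open and shut, and the axes are right-handed (so a half turn about x gives the same grasp; the last joint's range is limited). The gripper opens to 85 mm and grips with 20 to 120 N. Pads are 22 mm wide; open, the fingers measure 114 mm over their backs; the gripper's body (76 mm by 85 mm) begins 54 mm behind the grasp point. The pads swing forward as they close: fully open they stand 13 mm farther back than shut.
Start: joints at [-1.308, 0.332, -0.065, 1.46, 0.022, 1.35, -0.088], TCP at [0.176, 0.6, 0.231] pointing down, gripper open.
Joint ranges: [-2.6, 2.6], [-0.5, 2.12], [-1.47, 1.34], [0.16, 2.42], [-1.27, 4.41], [0.06, 2.06], [-2.6, 2.6]. Speed limits (rad/s): [2.22, 2.22, 2.79, 2.79, 3.14, 3.14, 3.14].

INTERFACE

Orientations are given as a unit quaternion [x, y, z, w].
In Python, from workcell import monitor, camera, ticket, regions_of gives the robot as it stands.
- The arm moves only by the tool step_arm, never from a script. Its argument "increments" is a list of rows, each a list of 5 numbers: the finger opening in m, from 0 to 0.0854, then the shift along the world's x, y, z in m, then the turn about the world's z in rad. A call has 1 to 12 rows; each row shifts and turns the commanded pose from where the row before left it; what a row does not reach is not made up. A row lasts 1/12 s, in which the tool goes at most 41.7 mm and 7.16 degrees, less where a joint would pass 70% of its speed; a pose out of reach is approached as far as the arm can. A call with a gripper value outside its range is refused whole. The fingers move at their own pace and stop on an object; "force" is the grip in N (left out, the last holds). Time passes only in rows, so rows that do not move let the fingers close. It gives the time, the measured TCP pose, the force and the opening at its end, in the units of the state.
- monitor.get_obs(): the state, without advancing time (a new reading comes with each control period).
- camera(name): name is "side" or "top" or "wrist"; returns a dict with "color" (420x560x3 uint8, red, green, blue), "range_z" (420x560 float32, m along the optical axis (not along the pixel's ray), 0 where there is no reading), "fx", "fy", "cx", "cy" (pixels), "cam_to_world" (4x4, takes a point from camera to world coordinates). Camera axes: x right, y up, looking along -z (the intrinsics and any distortion apply to the point x, -y, -z); pixel columns grow to the right and rows downward; lengths in m; the calibration is good to about 2 mm. A picture is of the moment at which its call begins.
- ticket.hand_in(): hands the job in, once; it reports no verdict.
Trained networks look in a picture, given as the dict that the camera call returned (one of the last four; its "shot" number tells which), for a name from the list of things; names that differ only in an ending like _2 or _b are one class to them, and where a whole thing is asked for, a point or a joint stands for the part that bears it (a point fixed in the world has none). Each returns a list of dicts, best first, with "p" (0 to 1); they miss things now and then, are a little off and sometimes report something else, mostly with a low value. They report only what shows in the picture. A call takes as long as a camera call. They do not tell look-alikes from the thing itself.
- regions_of(picture, query): "region" (420x560 bool, what is visible of it) and "centre" ([row, column] in pixels, amid what is visible of it).
The state is a dict: "clock": time; "joint_pos": joint angles; "joint_velocities": joint speeds; "tau": joint torques, N m; "position": TCP position; "ee_rot": TCP orientation; "ft_force": force on the tool from outside, world axes, zero at the start; "torque": the same for the moment, N m; "grip_width": opening from 0.0 (shut) to 1.0 (fully open).
Only numpy, scipy, OpenCV 4.12 (cv2) and the standard library are available. Lean on these libraries where they do the work, as an engineer would, in place of code of your own. Each camera call takes 0.05 s, during which the arm holds its last target. There are 200 camera calls.

TASK

The grease cartridge is loaded: first push the blue unit's drawer fully home, then lift the green push-type grease gun out of its stand and press its nose squarely onto the tilted brass nipple until it snaps over the catch balls. Keep pressing so that the red spring collar is well pushed in (more than half its travel), and finish like that, still gripping the gun and holding it down against the spring. Do not knock or shift the paint tin or the pliers.

Things in the scene. Friction and masses are not known exactly. Their poses are not given: they have to be found in the camera images.
- unit: Blue steel grease feed unit, a fixed box 160 (x) x 120 (y) x 60 mm high bolted to the bench. Origin: centre of its underside, on the bench. Its -x side is the front, roughly towards the robot, where the drawer comes out; the grey boss with the nipple stands on its roof.
- drawer (a joint): How far the cartridge drawer stands out of the unit's front, m: 0 = fully home, up to 0.09. It slides along the unit's x axis; friction about 3 N, no spring, stays where it is left, rigid stop at 0.
- drawer_front (a point): Middle of the outer face of the drawer's flat grey front panel (106 mm wide, 48 mm high, from 6 to 54 mm above the bench, no handle); the point is 30 mm above the bench. Push it along the unit's +x. The open tray behind it holds an orange cartridge.
- nipple: Brass button-head grease nipple, fixed on the unit. Origin: centre of the flat top of its grey boss (50 mm diameter). Its +z is the nipple's axis, leaning 0.45 rad (26 deg) from vertical towards the unit's front. Along z: red collar top at 19 mm, catch balls at 30 mm, tip at 44 mm. Stem 22 mm in diameter, tapering to 12 mm over the last 8 mm.
- catch (a point): Point on the nipple's axis, 30 mm above its origin, amid four sprung steel balls standing out to 30 mm diameter. The gun's mouth meets the balls at nipple z = about 30 mm; pushing on takes up to about 10 N until about z = 24 mm; the lip then snaps over them, drawing the gun on to z = about 18 mm, where the mouth meets the collar.
- collar (a joint): Red collar, 40 mm in diameter, around the nipple's foot: how far it is pushed in along the nipple, m: 0 = out, 0.008 = bottomed. Spring back force about 4.5 N at 0, rising 0.9 N per mm to about 12 N. With the gun's mouth on it, the mouth is at nipple z = 19 mm minus this value. Gun snapped on but not pressed reads only about 0.001.
- gun: Push-type grease gun, loose, about 0.35 kg, 125 mm long, standing nose down in its stand. Origin: centre of the open mouth at the nose end; +z points to its back end (up at the start). Steel nose 40 mm in diameter, z 0 to 42 mm; socket 36 mm deep, its mouth narrows from 31 to 25 mm in the first 6 mm and widens again to 32 mm behind the lip.
- gun_grip (a point): Where to grasp the gun, on its axis 85 mm from the mouth: green plastic cylinder, 30 mm in diameter, from 42 to 125 mm from the mouth. Grip it firmly (about 50 N).
- stand: Fixed black cup, outside 56 mm, inside 48 mm diameter, 30 mm high, on a 70 mm square foot; the gun stands loosely in it with its mouth 4 mm above the bench. Origin: centre of the underside. It may be on the robot's left or right; the tin is on the other side.
- tin: Bystander: paint tin, loose, 76 mm diameter, 95 mm high, 0.45 kg, origin centre of underside. Leave alone.
- pliers: Bystander: pliers with blue handles, loose, lying flat along their x axis, about 190 x 75 x 16 mm, origin near the pivot at bench height. Leave alone.
- vice: Bystander: dark drill vice, fixed, about 225 x 90 x 80 mm, origin centre of its foot on the bench; its screw points to its -x.
Mind the look-alikes: they are no part of the job. Of the things like the unit, leave any that is pink or purple; of the rest the larger one is meant.

How it is judged:
By the outcome, as a careful person would: the job done as asked, in the order asked, and still so for the second after the job is handed in, while the arm keeps its last pose, push and grip.
It also fails if it takes over 61 s, if anything falls off the work surface, if the arm or the gripper's body presses on something with over 40 N, if the wrist force passes 120 N, or if a joint passes its speed limit or range.

## Working session

There is one attempt and no reset: what is moved stays moved. The work goes in short steps, Python scripts to look and compute and a tool call to move; the robot and the scene stay as the last step left them, time stands still between calls to the robot, and variables do not carry over. Pictures are saved under pics/ and viewed, about 8 in all and at most 12, crops included, and the job is handed in when it is done.

Besides the shell and the picture viewer there is one more tool, called after ">>>" as name(argument=value, ...) on one line, values as JSON. step_arm: Moves the arm, as the interface text tells. Its arguments: {"type":"object","properties":{"increments":{"type":"array"},"force":{"type":"number"}},"required":["increments"]}

```bash
mkdir -p pics
cat > h.py <<'E'
import numpy as np, cv2, json
from workcell import monitor, camera, ticket, regions_of
def pts(p,m=None):
    z=p["range_z"]; v,u=np.nonzero((z>0)&(m if m is not None else True)); d=z[v,u]
    c=np.stack([(u-p["cx"])/p["fx"]*d,-(v-p["cy"])/p["fy"]*d,-d,np.ones_like(d)])
    return (p["cam_to_world"]@c)[:3].T
def proj(p,X):
    c=np.linalg.inv(p["cam_to_world"])@np.append(X,1); return p["cx"]+p["fx"]*c[0]/-c[2], p["cy"]-p["fy"]*c[1]/-c[2]
def save(p,n,crop=None,s=1):
    im=p["color"][...,::-1]
    if crop: im=im[crop[0]:crop[1],crop[2]:crop[3]]
    cv2.imwrite(f"pics/{n}.png",cv2.resize(im,None,fx=s,fy=s,interpolation=cv2.INTER_CUBIC))
E
python3 - <<'E'
from h import *
o=monitor.get_obs(); print(o["clock"],o["position"],o["ee_rot"],o["grip_width"])
ims=[]
for n in["top","side"]:
    p=camera(n); ims.append(p["color"]); print(n,[k for k in p],p["cam_to_world"][:3].round(3).tolist())
    for q in["unit","drawer_front","nipple","collar","gun","stand","tin","pliers","vice"]:
        for r in regions_of(p,q)[:4]:
            X=pts(p,r["region"]); 
            print(q,round(r["p"],2),np.round(r["centre"]).tolist(),r["region"].sum(),np.median(X,0).round(3) if len(X) else None,np.percentile(X,[2,98],axis=0).round(3).tolist() if len(X) else None)
    save(p,n,s=1.4)
E
```

```text
0.0 [0.17606281 0.59927963 0.23052832] [ 0.10016983  0.69995369 -0.10118526  0.69985169] 1.0011728142552137
top ['color', 'range_z', 'fx', 'fy', 'cx', 'cy', 'cam_to_world', 'shot'] [[-0.023, 0.999, -0.039, 0.583], [-1.0, -0.024, -0.006, -0.092], [-0.007, 0.039, 0.999, 1.106]]
unit 0.83 [240.0, 214.0] 1723 [0.534 0.092 0.04 ] [[0.473, 0.047, -0.001], [0.584, 0.151, 0.074]]
unit 0.8 [251.0, 458.0] 3911 [ 0.494 -0.519  0.059] [[0.409, -0.593, 0.002], [0.569, -0.463, 0.108]]
unit 0.59 [213.0, 280.0] 4098 [ 0.598 -0.086  0.059] [[0.482, -0.156, 0.002], [0.686, -0.01, 0.104]]
drawer_front 0.75 [246.0, 284.0] 744 [ 0.5   -0.09   0.012] [[0.478, -0.136, 0.005], [0.526, -0.045, 0.055]]
nipple 0.89 [236.0, 468.0] 464 [ 0.526 -0.53   0.088] [[0.499, -0.556, 0.061], [0.554, -0.515, 0.118]]
nipple 0.55 [192.0, 282.0] 386 [ 0.645 -0.081  0.091] [[0.618, -0.103, 0.06], [0.673, -0.06, 0.118]]
nipple 0.49 [116.0, 269.0] 172 [ 0.844 -0.06   0.068] [[0.827, -0.076, 0.044], [0.867, -0.042, 0.086]]
nipple 0.45 [228.0, 210.0] 183 [0.554 0.094 0.061] [[0.537, 0.082, 0.042], [0.573, 0.113, 0.082]]
collar 0.
[... 2292 characters left out ...]
collar 0.5 [336.0, 391.0] 152 [ 0.51  -0.546  0.094] [[0.497, -0.557, 0.086], [0.531, -0.521, 0.105]]
collar 0.18 [215.0, 283.0] 265 [ 0.631 -0.095  0.088] [[0.617, -0.108, 0.06], [0.663, -0.074, 0.118]]
gun 0.67 [284.0, 298.0] 460 [ 0.483 -0.306  0.083] [[0.473, -0.318, 0.027], [0.503, -0.286, 0.133]]
stand 0.64 [307.0, 295.0] 436 [ 0.474 -0.315  0.007] [[0.456, -0.335, 0.001], [0.521, -0.265, 0.032]]
tin 0.77 [196.0, 164.0] 778 [0.461 0.248 0.069] [[0.435, 0.234, 0.005], [0.504, 0.301, 0.098]]
pliers 0.83 [260.0, 351.0] 592 [ 0.695 -0.314  0.014] [[0.616, -0.351, 0.001], [0.796, -0.285, 0.019]]
vice 0.97 [164.0, 211.0] 1203 [0.693 0.324 0.045] [[0.584, 0.291, 0.002], [0.782, 0.383, 0.079]]
```

View pics/top.png

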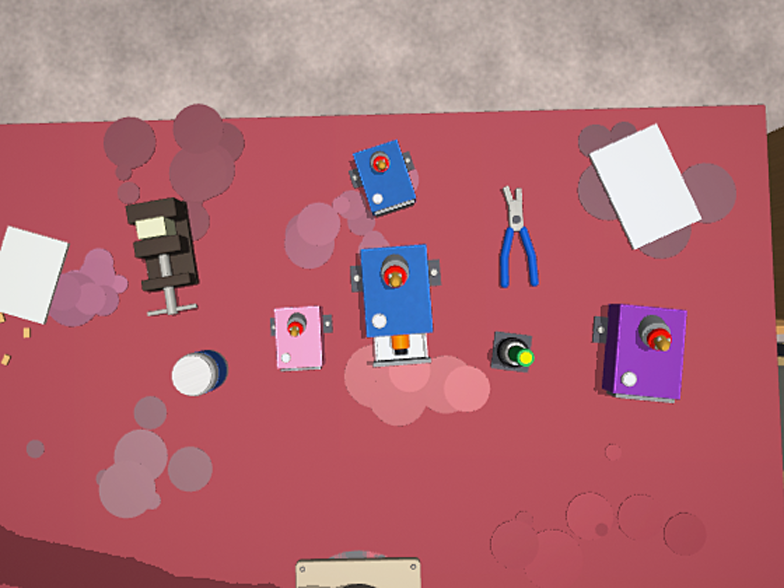

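View pics/side.png

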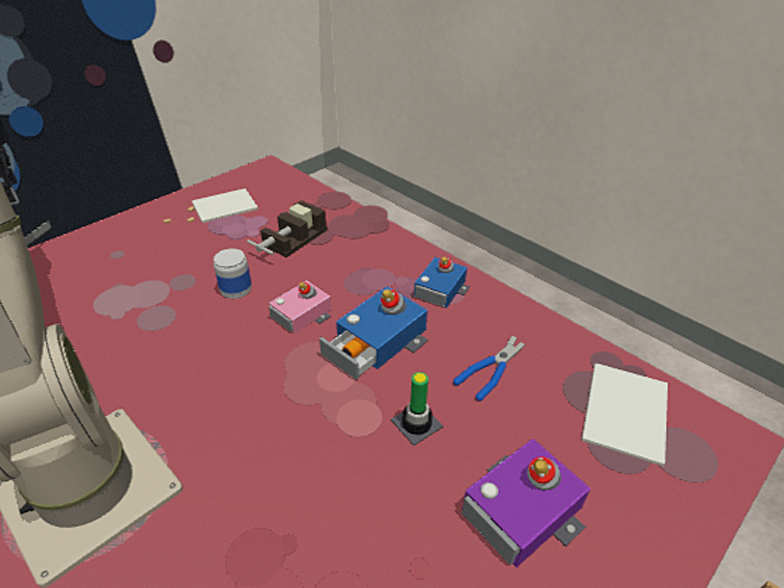

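Run:
```python
from h import *
for n in["top","side"]:
    p=camera(n); X=pts(p); col=p["color"][p["range_z"]>0].astype(int)
    # blue roof
    b=(col[:,2]>col[:,0]+40)&(col[:,2]>col[:,1]+20)
    m=b&(abs(X[:,2]-.06)<.006)&(X[:,0]>.49)&(X[:,0]<.72)&(X[:,1]>-.2)&(X[:,1]<.01)
    r=cv2.minAreaRect(X[m][:,:2].astype(np.float32)); print(n,"roof",r,np.median(X[m][:,2]))
    # drawer front face
    m=(X[:,2]>.012)&(X[:,2]<.05)&(X[:,0]>.45)&(X[:,0]<.51)&(X[:,1]>-.16)&(X[:,1]<-.02)
    F=X[m]; yb=np.arange(-.15,-.03,.01)
    print([(round(y,3),round(np.percentile(F[abs(F[:,1]-y)<.006][:,0],5),4)) for y in yb if (abs(F[:,1]-y)<.006).sum()>4])
    # nipple region
    m=(X[:,2]>.064)&(X[:,2]<.125)&(X[:,0]>.58)&(X[:,0]<.7)&(X[:,1]>-.14)&(X[:,1]<-.03)
    N=X[m];c=col[m]
    for lo in np.arange(.064,.125,.006):
        s=N[(N[:,2]>=lo)&(N[:,2]<lo+.006)]
        if len(s)>2: print(round(lo,3),len(s),s.min(0).round(3),s.max(0).round(3))
    red=(c[:,0]>150)&(c[:,1]<70); print("red",N[red].mean(0),red.sum()) 
    m=(X[:,2]>.04)&(X[:,2]<.14)&(abs(X[:,0]-.49)<.05)&(abs(X[:,1]+.3)<.05)
    G=X[m];c=col[m]
    for lo in np.arange(.04,.14,.012):
        s=G[(G[:,2]>=lo)&(G[:,2]<lo+.012)]
        if len(s)>2: print("gun",round(lo,3),len(s),s.min(0).round(3),s.max(0).round(3),s.mean(0).round(4))
```

```text
top roof ((0.611751914024353, -0.08428434282541275), (0.15918706357479095, 0.1198044866323471), 3.0654656887054443) 0.05929093786793915
[(np.float64(-0.14), np.float64(0.4868)), (np.float64(-0.13), np.float64(0.4871)), (np.float64(-0.12), np.float64(0.4839)), (np.float64(-0.11), np.float64(0.4829)), (np.float64(-0.1), np.float64(0.4855)), (np.float64(-0.09), np.float64(0.4848)), (np.float64(-0.08), np.float64(0.4848)), (np.float64(-0.07), np.float64(0.4836)), (np.float64(-0.06), np.float64(0.4795)), (np.float64(-0.05), np.float64(0.482)), (np.float64(-0.04), np.float64(0.4827))]
0.064 21 [ 0.596 -0.132  0.064] [ 0.684 -0.052  0.07 ]
0.07 28 [ 0.63  -0.106  0.07 ] [ 0.672 -0.058  0.076]
0.076 42 [ 0.637 -0.105  0.076] [ 0.669 -0.058  0.082]
0.082 70 [ 0.616 -0.103  0.082] [ 0.666 -0.061  0.087]
0.088 33 [ 0.616 -0.103  0.088] [ 0.663 -0.063  0.094]
0.094 58 [ 0.626 -0.102  0.094] [ 0.653 -0.063  0.1  ]
0.1 40 [ 0.618 -0.1    0.1  ] [ 0.652 -0.069  0.106]
0.106 22 [ 0.618 -0.095  0.107] [ 0.64  -0.073  0.112]
0.112 44 [ 0.618 -0.093  0.112] [ 0.637 -0.073  0.118]
0.118 11 [ 0.62  -0.09
[... 1955 characters left out ...]
058399  0.09467727] 57
gun 0.04 89 [ 0.473 -0.321  0.04 ] [ 0.511 -0.28   0.052] [ 0.4843 -0.3057  0.0462]
gun 0.052 39 [ 0.477 -0.313  0.052] [ 0.498 -0.291  0.064] [ 0.4845 -0.3061  0.058 ]
gun 0.064 34 [ 0.478 -0.315  0.064] [ 0.498 -0.29   0.075] [ 0.4839 -0.3047  0.0695]
gun 0.076 38 [ 0.478 -0.314  0.076] [ 0.496 -0.29   0.088] [ 0.4834 -0.3059  0.0816]
gun 0.088 36 [ 0.477 -0.314  0.089] [ 0.5   -0.292  0.1  ] [ 0.484  -0.3062  0.0942]
gun 0.1 35 [ 0.477 -0.313  0.1  ] [ 0.499 -0.292  0.112] [ 0.4846 -0.3066  0.1055]
gun 0.112 45 [ 0.476 -0.314  0.112] [ 0.498 -0.292  0.124] [ 0.4834 -0.3055  0.1181]
gun 0.124 101 [ 0.476 -0.313  0.124] [ 0.506 -0.286  0.134] [ 0.4905 -0.3001  0.13  ]
```

>>> step_arm(increments=[[0,0.012,-0.034,0,0.03],[0,0.012,-0.034,0,0.03],[0,0.012,-0.034,0,0.03],[0,0.012,-0.034,0,0.03],[0,0.012,-0.034,0,0.03],[0,0.012,-0.034,0,0.03],[0,0.012,-0.034,0,0.03],[0,0.012,-0.034,0,0.03],[0,0.012,-0.034,0,0.03],[0,0.012,-0.034,0,0.03],[0,0.012,-0.034,0,0.03],[0,0.012,-0.034,0,0]])

```text
clock: 2.1
position: [0.3204, 0.19, 0.2315]
ee_rot: [-0.016, 0.707, 0.017, 0.707]
ft_force: [0.9, 0.7, 0.8]
grip_width: -0.002
```

>>> step_arm(increments=[[0,0.013,-0.035,0,0],[0,0.013,-0.035,0,0],[0,0.013,-0.035,0,0],[0,0.013,-0.035,0,0],[0,0.013,-0.035,0,0],[0,0.013,-0.035,0,0],[0,0.013,-0.035,0,0],[0,0.013,-0.035,0,0],[0,0,0,-0.04,0],[0,0,0,-0.04,0],[0,0,0,-0.04,0],[0,0,0,-0.04,0]])

```text
clock: 3.1
position: [0.4244, -0.0887, 0.0703]
ee_rot: [-0.015, 0.706, 0.015, 0.708]
ft_force: [2.2, 1.7, 0.9]
grip_width: -0.004
```

>>> step_arm(increments=[[0,0,0,-0.03,0],[0,0,0,-0.017,0],[0,0.015,0,0,0],[0,0.01,0,0,0],[0,0.01,0.0,0,0],[0,0.008,0,0,0]])

```text
clock: 3.6
position: [0.4681, -0.0882, 0.0245]
ee_rot: [-0.016, 0.707, 0.016, 0.707]
ft_force: [-4.3, 0.6, 1.6]
grip_width: -0.006
```

>>> step_arm(increments=[[0,0.008,0.0004,0,0],[0,0.008,0.0004,0,0],[0,0.008,0.0004,0,0],[0,0.008,0.0004,0,0],[0,0.004,0.0,0,0]])

```text
clock: 4.02
position: [0.5042, -0.0864, 0.0243]
ee_rot: [-0.016, 0.707, 0.016, 0.707]
ft_force: [-4.0, 1.9, 0.9]
grip_width: -0.001
```

>>> step_arm(increments=[[0,0.004,0.0,0,0]])

```text
clock: 4.1
position: [0.5076, -0.0865, 0.0243]
ee_rot: [-0.016, 0.707, 0.016, 0.707]
ft_force: [-3.6, 3.0, 1.1]
grip_width: 0.001
```

>>> step_arm(increments=[[0,0.003,0.0,0,0]])

```text
clock: 4.18
position: [0.5104, -0.0864, 0.0242]
ee_rot: [-0.016, 0.707, 0.016, 0.707]
ft_force: [-3.6, 2.1, 0.6]
grip_width: -0.001
```

>>> step_arm(increments=[[0,0.003,0.0,0,0]])

```text
clock: 4.27
position: [0.5131, -0.0864, 0.0242]
ee_rot: [-0.016, 0.707, 0.016, 0.707]
ft_force: [-9.4, 2.5, 2.6]
grip_width: 0.005
```

>>> step_arm(increments=[[0,0.003,0.0,0,0]])

```text
clock: 4.35
position: [0.5131, -0.0866, 0.0237]
ee_rot: [-0.015, 0.709, 0.016, 0.704]
ft_force: [-28.9, 3.5, 21.0]
grip_width: -0.002
```

>>> step_arm(increments=[[0,0.002,0.0,0,0]])

```text
clock: 4.43
position: [0.513, -0.0867, 0.0232]
ee_rot: [-0.014, 0.711, 0.016, 0.703]
ft_force: [-32.5, 2.6, 22.9]
grip_width: 0.0
```

>>> step_arm(increments=[[0,-0.012,0,0,0],[0,-0.03,0,0,0],[0,0,0,0.04,0],[0.085,0,0,0.04,0],[0.085,0,0,0.04,0],[0.085,0,0,0.04,0],[0.085,0,0,0.015,0],[0.085,0.001,-0.033,0,0],[0.085,0.001,-0.033,0,0],[0.085,0.001,-0.033,0,0],[0.085,0.001,-0.033,0,0]])

```text
clock: 5.35
position: [0.4809, -0.2204, 0.2001]
ee_rot: [-0.016, 0.706, 0.016, 0.708]
ft_force: [0.2, -0.4, -0.5]
grip_width: 0.997
```

Run:
```python
from h import *
o=monitor.get_obs(); print(o["clock"],o["position"],o["ft_force"])
p=camera("top"); X=pts(p)
m=(X[:,2]>.03)&(X[:,2]<.056)&(X[:,0]>.46)&(X[:,0]<.53)&(X[:,1]>-.13)&(X[:,1]<-.04);print(np.percentile(X[m][:,0],[2,10,50]))
a=p["color"]; p2=camera("wrist"); b=p2["color"]
R=[(r["p"],r["centre"]) for r in regions_of(p2,"gun")[:2]]; print(R)
X=pts(p2); 
m=(X[:,2]>.12)&(X[:,2]<.14)&(abs(X[:,0]-.49)<.04)&(abs(X[:,1]+.3)<.04); print("gun top",X[m].min(0),X[m].max(0),X[m].mean(0),m.sum())
cv2.imwrite("pics/a.png",cv2.resize(np.hstack([cv2.resize(a[130:340,200:440],(480,420)),b])[...,::-1],(800,323)))
```

```text
5.35 [ 0.48086889 -0.22037943  0.20012928] [ 0.24300668 -0.35254571 -0.51553976]
[0.52204259 0.52374738 0.52638689]
[(0.57, [216.4, 194.7])]
gun top [ 0.47873338 -0.31161517  0.12008598] [ 0.50780687 -0.28206202  0.13218715] [ 0.49182902 -0.29574875  0.12859297] 1488
```

View pics/a.png

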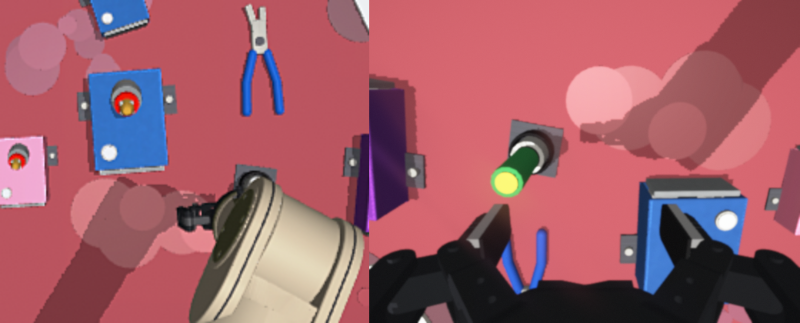

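>>> step_arm(increments=[[0.085,0.006,-0.038,0,0],[0.085,0.006,-0.0385,0,0],[0.085,0,0,-0.035,0],[0.085,0,0,-0.035,0],[0.085,0,0,-0.035,0],[0.085,0,0,-0.025,0],[0.02,0,0,0,0],[0.02,0,0,0,0],[0.02,0,0,0,0],[0.02,0,0,0,0],[0.02,0,0,0,0],[0.02,0,0,0,0]], force=25)

```text
clock: 6.5
position: [0.4935, -0.296, 0.0713]
ee_rot: [-0.016, 0.706, 0.015, 0.708]
ft_force: [0.3, -1.4, 8.5]
grip_width: 0.349
```

Run:
```python
from h import *
o=monitor.get_obs(); print(o["clock"],o["position"],o["ft_force"],o["torque"],o["grip_width"]*.0854)
```

```text
6.5 [ 0.49350169 -0.29601232  0.07129179] [ 0.28754393 -1.43521772  8.46130902] [-0.13274593 -0.05005889 -0.00354115] 0.0297804982817737
```

>>> step_arm(increments=[[0.02,0,0,0.009,0],[0.02,0,0,0.009,0],[0.02,-0.005,-0.0003,0,0],[0.02,-0.005,-0.0003,0,0],[0.02,-0.005,-0.0003,0,0],[0.02,-0.005,-0.0003,0,0],[0.02,-0.005,-0.0003,0,0],[0.02,-0.005,-0.0003,0,0],[0.02,-0.005,-0.0003,0,0],[0.02,-0.002,0,0,0],[0.02,0,0,0,0]], force=25)

```text
clock: 7.42
position: [0.4542, -0.2973, 0.0871]
ee_rot: [-0.015, 0.707, 0.016, 0.707]
ft_force: [2.3, -0.8, -2.3]
grip_width: 0.341
```

Run:
```python
from h import *
o=monitor.get_obs(); print(o["clock"],o["position"],o["ft_force"],o["torque"],o["grip_width"]*.0854)
p=camera("side"); save(p,"tilt",(180,380,190,410),3)
```

```text
7.4167 [ 0.45424256 -0.29732773  0.08708625] [ 2.26977404 -0.79950967 -2.33334783] [-0.51619893 -0.60380768  0.0159396 ] 0.029113478157586112
```

View pics/tilt.png

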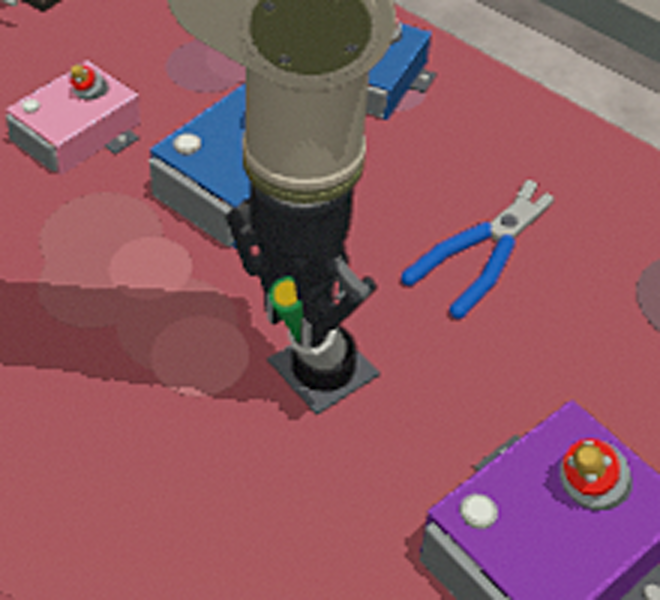

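>>> step_arm(increments=[[0.02,0,0,0,0],[0.02,0,0,0.01,0],[0.02,0,0,0.03,0],[0.02,0,0,0.04,0],[0.02,0,0,0.04,0],[0.02,0,0,0.03,0],[0.02,0,0,0.0,0]], force=50)

```text
clock: 8.05
position: [0.4563, -0.2991, 0.2432]
ee_rot: [-0.016, 0.705, 0.015, 0.709]
ft_force: [-0.2, -0.8, -3.8]
grip_width: 0.337
```

```bash
cat > gun.py <<'E'
from h import *
from scipy.optimize import least_squares
def fit(views=("side","wrist"),plot=None):
    o=monitor.get_obs(); t=np.array(o["position"]); g=t+[0,0,.019]; S=[];K=[]
    for n in views:
        p=camera(n)
        r=regions_of(p,"gun"); 
        if not r: print(n,"none"); continue
        X=pts(p,cv2.erode(r[0]["region"].astype(np.uint8),np.ones((3,3)))>0); X=X[np.linalg.norm(X-g,axis=1)<.12]
        print(n,round(r[0]["p"],2),len(X),X.min(0).round(3),X.max(0).round(3)); S.append(X)
        if plot: save(p,plot+n)
    X=np.vstack(S)
    def f(v,full=False):
        c=np.array([v[0],v[1],g[2]]); u=np.array([v[2],v[3],1]); u/=np.linalg.norm(u)
        d=X-c; s=d@u+85e-3+v[4]; r=np.linalg.norm(d-np.outer(d@u,u),axis=1)
        R=np.where(s<.042,.020,.015)
        side=r-R; cap=np.abs(s-.125); top=cap<.006
        e=np.where(top&(r<.015),np.minimum(np.abs(side),cap),side)
        return (c,u,s,r,e) if full else e
    b=min((least_squares(f,[g[0],g[1],-.45,-.02,s0],loss="soft_l1",f_scale=.002) for s0 in(-.008,0,.008)),key=lambda q:q.cost)
    c,u,s,r,e=f(b.x,True)
    print("grip axis pt",c.round(4),"u",u.round(3),"tilt",np.arccos(u[2]).round(3),"ds",b.x[4].round(4),"mouth",(c-(.085+b.x[4])*u).round(4),"rms",np.sqrt(np.median(e**2)).round(4),"s range",s.min().round(3),s.max().round(3))
    return t,c,u,b.x[4],X
if __name__=="__main__":
    o=monitor.get_obs(); print(o["clock"],o["position"],o["ft_force"],o["grip_width"]*.0854); fit(plot="lift_")
E
python3 gun.py
```

```text
8.05 [ 0.45634741 -0.29909664  0.24323426] [-0.16856327 -0.78802856 -3.78269357] 0.02879388228932964
side 0.77 313 [ 0.431 -0.32   0.185] [ 0.496 -0.285  0.304]
wrist 0.81 7911 [ 0.431 -0.313  0.208] [ 0.473 -0.28   0.299]
grip axis pt [ 0.4579 -0.2986  0.2622] u [-0.413 -0.025  0.91 ] tilt 0.427 ds 0.0062 mouth [ 0.4956 -0.2963  0.1792] rms 0.0007 s range 0.014 0.135
```

```bash
cat > nip.py <<'E'
from h import *
from scipy.optimize import least_squares
P=np.array([[.025,-.02],[.025,0],[.020,0],[.020,.019],[.011,.019],[.011,.036],[.006,.044],[0,.044]])
u=np.array([-np.sin(.45)*np.cos(.053),-np.sin(.45)*np.sin(.053),np.cos(.45)])
for n in(["top"],["side"],["top","side"]):
    S=[]
    for k in n:
        X=pts(camera(k)); S.append(X[(X[:,2]>.066)&(np.linalg.norm(X-[.638,-.084,.092],axis=1)<.04)])
    X=np.vstack(S)
    def f(v):
        d=X-v; s=d@u; r=np.linalg.norm(d-np.outer(s,u),axis=1); q=np.stack([r,s],1)
        D=[]
        for a,b in zip(P[:-1],P[1:]):
            t=np.clip((q-a)@(b-a)/((b-a)@(b-a)),0,1); D.append(np.linalg.norm(q-a-t[:,None]*(b-a),axis=1))
        return np.min(D,0)
    b=least_squares(f,[.645,-.084,.079],loss="soft_l1",f_scale=.002); print(n,len(X),"origin",b.x.round(4),"tip",(b.x+.044*u).round(4),np.median(b.fun).round(4))
print(u.round(3), monitor.get_obs()["clock"])
E
python3 nip.py
```

```text
['top'] 351 origin [ 0.6411 -0.0827  0.077 ] tip [ 0.622  -0.0837  0.1167] 0.0008
['side'] 8 origin [ 0.6439 -0.0896  0.0811] tip [ 0.6247 -0.0906  0.1207] 0.0012
['top', 'side'] 363 origin [ 0.6411 -0.083   0.0771] tip [ 0.622  -0.084   0.1168] 0.0009
[-0.434 -0.023  0.9  ] 8.45
```

>>> step_arm(increments=[[0.02,0.029,0.022,0.002,0],[0.02,0.029,0.022,0.002,0],[0.02,0.029,0.022,0.002,0],[0.02,0.029,0.022,0.002,0],[0.02,0.029,0.022,0.002,0],[0.02,0,0,0,0]], force=50)

```text
clock: 8.95
position: [0.6057, -0.1793, 0.2452]
ee_rot: [-0.019, 0.707, 0.02, 0.707]
ft_force: [1.1, 2.8, -4.3]
grip_width: 0.342
```

```bash
sed -i 's/for n in(\["top"\],\["side"\],\["top","side"\])/for n in(["top"],["side"],["wrist"],["side","wrist"])/' nip.py; python3 gun.py; python3 nip.py; python3 -c "
import cv2,numpy as np
cv2.imwrite('pics/c.png',cv2.resize(np.hstack([cv2.imread('pics/lift_wrist.png'),cv2.imread('pics/lift_side.png')[100:380,130:503]*1 if 0 else cv2.resize(cv2.imread('pics/lift_side.png')[130:340,160:440],(560,420))]),(800,300)))"
```

```text
8.95 [ 0.60569074 -0.17934537  0.2452212 ] [ 1.14615085  2.79205848 -4.297484  ] 0.029228942372311054
side 0.85 246 [ 0.581 -0.201  0.187] [ 0.647 -0.173  0.305]
wrist 0.71 8089 [ 0.577 -0.202  0.215] [ 0.619 -0.168  0.307]
grip axis pt [ 0.6065 -0.1833  0.2642] u [-0.415 -0.008  0.91 ] tilt 0.428 ds -0.0002 mouth [ 0.6416 -0.1826  0.187 ] rms 0.0007 s range 0.005 0.128
['top'] 346 origin [ 0.641  -0.0829  0.0771] tip [ 0.6219 -0.0839  0.1167] 0.0008
['side'] 236 origin [ 0.6418 -0.0825  0.0788] tip [ 0.6227 -0.0835  0.1184] 0.0009
['wrist'] 2082 origin [ 0.6425 -0.0816  0.0774] tip [ 0.6234 -0.0826  0.117 ] 0.0004
['side', 'wrist'] 2313 origin [ 0.6425 -0.0817  0.0774] tip [ 0.6234 -0.0827  0.117 ] 0.0004
[-0.434 -0.023  0.9  ] 9.4
```

View pics/c.png

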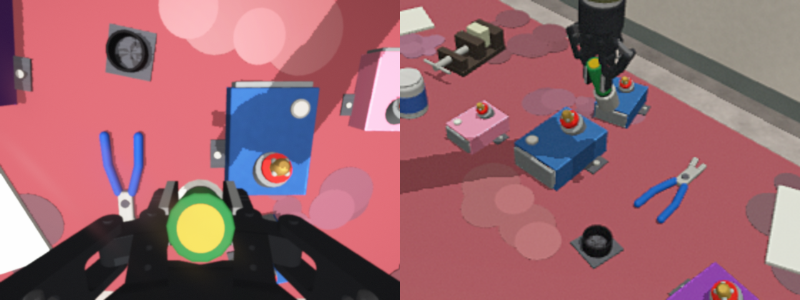

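>>> step_arm(increments=[[0.02,-0.009,0.03,0,0],[0.02,-0.009,0.032,0,0],[0.02,-0.008,0.033,0,0],[0.02,0,0,-0.02,0],[0.02,0,0,-0.02,0],[0.02,0,0,-0.013,0],[0.02,0,0,0,0],[0.02,0,0,0,0]], force=50)

```text
clock: 10.07
position: [0.5739, -0.0931, 0.1944]
ee_rot: [-0.015, 0.707, 0.015, 0.707]
ft_force: [-0.5, -0.4, -2.4]
grip_width: 0.338
```

```bash
sed -i 's/for n in(\["top"\].*:$/for n in(["side"],["wrist"]):/' nip.py; python3 gun.py; python3 nip.py
python3 - <<'E'
import cv2,numpy as np
cv2.imwrite('pics/d.png',np.hstack([cv2.resize(cv2.imread('pics/lift_wrist.png')[200:420,160:400],(400,366)),cv2.resize(cv2.imread('pics/lift_side.png')[150:270,210:341],(400,366))]))
E
```

```text
10.0667 [ 0.57385885 -0.09312103  0.19441392] [-0.46034612 -0.40469862 -2.39385092] 0.028891426487784647
side none
wrist 0.93 7843 [ 0.551 -0.109  0.164] [ 0.592 -0.076  0.256]
grip axis pt [ 0.58   -0.0913  0.2134] u [-0.42   0.009  0.908] tilt 0.433 ds -0.0007 mouth [ 0.6154 -0.0921  0.1369] rms 0.0007 s range 0.039 0.128
['side'] 197 origin [ 0.6421 -0.0825  0.0792] tip [ 0.623  -0.0835  0.1188] 0.0011
['wrist'] 72 origin [ 0.6433 -0.0823  0.078 ] tip [ 0.6242 -0.0833  0.1176] 0.0004
[-0.434 -0.023  0.9  ] 10.3667
```

View pics/d.png

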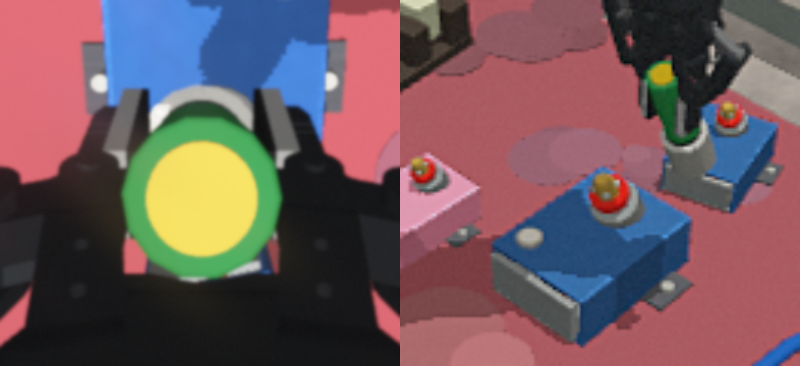

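```bash
cat > nose.py <<'E'
from h import *
from scipy.optimize import least_squares
def nose(views=("side","wrist"),u0=(-.42,-.01,.908)):
    t=np.array(monitor.get_obs()["position"]); g=t+[.002,0,.019]
    for n in views:
        p=camera(n); X=pts(p); u=np.array(u0)/np.linalg.norm(u0)
        d=X-g; s=d@u+.085; r=np.linalg.norm(d-np.outer(d@u,u),axis=1)
        X=X[(s>-.002)&(s<.064)&(r<.026)&(X[:,2]>.1)]
        def f(v,full=0):
            c=np.array([v[0],v[1],g[2]]); u=np.array([v[2],v[3],1]); u/=np.linalg.norm(u)
            d=X-c; s=d@u+.085; r=np.linalg.norm(d-np.outer(d@u,u),axis=1)
            if full: return c,u,s,r
            return r-np.where(s<.042,.02,.015)+0
        b=least_squares(lambda v:np.r_[f(v),(v[2]+.463)/.05*.003,(v[3]+.025)/.05*.003],[g[0],g[1],-.46,-.02],loss="soft_l1",f_scale=.002)
        c,u,s,r=f(b.x,1); print(n,len(X),"u",u.round(3),"mouth",(c-.085*u).round(4),"rel tcp",(c-.085*u-t).round(4),"smin",np.percentile(s,[0,2,5]).round(4),"med",np.median(abs(f(b.x))).round(4))
        save(p,"n_"+n)
if __name__=="__main__":
    nose(); o=monitor.get_obs(); print(o["clock"],o["position"],o["ft_force"])
    a=cv2.imread('pics/n_side.png')
    cv2.imwrite('pics/e%d.png'%(o["clock"]*100),cv2.resize(a[140:280,210:350],(600,600),interpolation=cv2.INTER_CUBIC))
E
python3 nose.py; ls pics
```

```text
side 205 u [-0.406 -0.021  0.914] mouth [ 0.6123 -0.0921  0.1364] rel tcp [ 0.0378  0.0005 -0.0587] smin [-0.0011  0.001   0.0024] med 0.0009
wrist 732 u [-0.418 -0.018  0.908] mouth [ 0.615  -0.0907  0.1368] rel tcp [ 0.0404  0.002  -0.0582] smin [0.0391 0.0396 0.0398] med 0.0012
10.4667 [ 0.57440878 -0.09246975  0.19474322] [ 1.27689571  1.05677491 -3.76266244]
a.png
c.png
d.png
e1046.png
lift_side.png
lift_wrist.png
n_side.png
n_wrist.png
side.png
tilt.png
top.png
```

>>> step_arm(increments=[[0.02,0.001,0.0075,0,0],[0.02,0,0,0,0],[0.02,0.0022,0.0001,-0.0045,0],[0.02,0.0022,0.0001,-0.0045,0],[0.02,0.0022,0.0001,-0.0045,0],[0.02,0,0,0,0],[0.02,0,0,0,0]], force=50)

```text
clock: 11.05
position: [0.5816, -0.0847, 0.1803]
ee_rot: [-0.016, 0.707, 0.015, 0.707]
ft_force: [0.5, -0.2, -3.2]
grip_width: 0.34
```

```bash
python3 nose.py
```

```text
side 199 u [-0.402 -0.007  0.916] mouth [ 0.6195 -0.0841  0.1215] rel tcp [ 0.0379  0.0006 -0.0588] smin [0.     0.0013 0.0035] med 0.0008
wrist 729 u [-0.418 -0.018  0.908] mouth [ 0.6222 -0.0828  0.1221] rel tcp [ 0.0406  0.0019 -0.0582] smin [0.0039 0.0401 0.0403] med 0.0013
11.15 [ 0.58178587 -0.08479367  0.18085854] [-0.376312    0.18004303 -3.87559864]
```

>>> step_arm(increments=[[0.02,0.003,0.0001,-0.0045,0],[0.02,0.0022,0.0001,-0.0045,0],[0.02,0.0018,0.0001,-0.0036,0]])

```text
clock: 11.4
position: [0.589, -0.084, 0.1676]
ee_rot: [-0.016, 0.707, 0.016, 0.707]
ft_force: [-0.2, 0.2, -4.7]
grip_width: 0.339
```

>>> step_arm(increments=[[0.02,0.0009,0,-0.0018,0],[0.02,0,0,0,0]])

```text
clock: 11.57
position: [0.5898, -0.0844, 0.1659]
ee_rot: [-0.016, 0.707, 0.015, 0.707]
ft_force: [-0.4, -0.5, -3.6]
grip_width: 0.339
```

>>> step_arm(increments=[[0.02,0.0009,0,-0.0018,0],[0.02,0,0,0,0]])

```text
clock: 11.73
position: [0.591, -0.0843, 0.1647]
ee_rot: [-0.016, 0.707, 0.016, 0.707]
ft_force: [0.9, -0.4, -3.3]
grip_width: 0.344
```

>>> step_arm(increments=[[0.02,0.0009,0,-0.0018,0],[0.02,0,0,0,0]])

```text
clock: 11.9
position: [0.5916, -0.0843, 0.1631]
ee_rot: [-0.016, 0.707, 0.016, 0.707]
ft_force: [-1.6, -0.3, 0.6]
grip_width: 0.335
```

>>> step_arm(increments=[[0.02,0.0009,0,-0.0018,0],[0.02,0,0,0,0]])

```text
clock: 12.07
position: [0.5925, -0.0843, 0.1612]
ee_rot: [-0.016, 0.707, 0.016, 0.707]
ft_force: [-1.3, -0.3, 2.1]
grip_width: 0.34
```

>>> step_arm(increments=[[0.02,0.0009,0,-0.0018,0],[0.02,0,0,0,0]])

```text
clock: 12.23
position: [0.5934, -0.0842, 0.159]
ee_rot: [-0.016, 0.707, 0.016, 0.707]
ft_force: [2.6, -1.2, -2.8]
grip_width: 0.344
```

>>> step_arm(increments=[[0.02,0.0009,0,-0.0018,0],[0.02,0,0,0,0]])

```text
clock: 12.4
position: [0.5943, -0.084, 0.1566]
ee_rot: [-0.016, 0.707, 0.016, 0.707]
ft_force: [5.8, -1.0, -11.3]
grip_width: 0.341
```

>>> step_arm(increments=[[0.02,0.0009,0,-0.0018,0],[0.02,0,0,0,0]])

```text
clock: 12.57
position: [0.595, -0.084, 0.1546]
ee_rot: [-0.016, 0.707, 0.016, 0.707]
ft_force: [4.8, -1.4, -13.5]
grip_width: 0.341
```

>>> step_arm(increments=[[0.02,0.0009,0,-0.0018,0],[0.02,0,0,0,0]])

```text
clock: 12.73
position: [0.5957, -0.0841, 0.1538]
ee_rot: [-0.015, 0.707, 0.016, 0.707]
ft_force: [-1.7, 1.6, -0.0]
grip_width: 0.343
```

>>> step_arm(increments=[[0.02,0.0009,0,-0.0018,0],[0.02,0,0,0,0]])

```text
clock: 12.9
position: [0.5966, -0.0841, 0.1521]
ee_rot: [-0.015, 0.707, 0.016, 0.707]
ft_force: [-4.2, 1.5, 2.6]
grip_width: 0.34
```

>>> step_arm(increments=[[0.02,0.0009,0,-0.0018,0],[0.02,0,0,0,0]])

```text
clock: 13.07
position: [0.5975, -0.0841, 0.1503]
ee_rot: [-0.015, 0.707, 0.016, 0.707]
ft_force: [-5.3, 1.9, 3.3]
grip_width: 0.344
```

>>> step_arm(increments=[[0.02,0.0009,0,-0.0018,0],[0.02,0,0,0,0]])

```text
clock: 13.23
position: [0.5984, -0.0841, 0.1486]
ee_rot: [-0.015, 0.707, 0.016, 0.707]
ft_force: [-6.2, 2.2, 5.2]
grip_width: 0.341
```

>>> step_arm(increments=[[0.02,0.0003,0,-0.0008,0],[0.02,0,0,0,0],[0.02,0,0,0,0],[0.02,0,0,0,0]])

```text
clock: 13.57
position: [0.5986, -0.0842, 0.1482]
ee_rot: [-0.015, 0.707, 0.016, 0.707]
ft_force: [-7.4, 1.5, 7.4]
grip_width: 0.334
```

```bash
python3 nose.py
python3 - <<'E'
from h import *
for _ in range(3): camera("top"); o=monitor.get_obs(); print(o["clock"],o["position"].round(4) if hasattr(o["position"],"round") else o["position"],o["ft_force"],o["grip_width"])
p=camera("top")
for q in["tin","pliers"]:
    r=regions_of(p,q)[0]; print(q,r["p"],r["centre"],np.median(pts(p,r["region"]),0))
E
cp pics/e1*.png /tmp/; ls pics | grep ^e
```

```text
side 144 u [-0.397  0.008  0.918] mouth [ 0.6362 -0.0838  0.0892] rel tcp [ 0.0376  0.0003 -0.059 ] smin [0.0103 0.0119 0.0161] med 0.0009
wrist 734 u [-0.418 -0.018  0.908] mouth [ 0.6388 -0.0822  0.09  ] rel tcp [ 0.0402  0.0019 -0.0582] smin [0.0313 0.0395 0.0399] med 0.0012
13.6667 [ 0.5985842  -0.08414513  0.14823974] [-8.1727767   0.83062828  7.60061332]
13.7167 [ 0.5986 -0.0841  0.1482] [-8.14742626  1.72908204  6.43052384] 0.3423820059539857
13.7667 [ 0.5985 -0.0841  0.1482] [-7.96033245  2.8096963   7.61431685] 0.3411460221135369
13.8167 [ 0.5986 -0.0841  0.1482] [-7.60609433  2.17491712  7.012514  ] 0.3360932971826015
tin 0.79 [264.6, 142.4] [0.47442082 0.26071235 0.09266836]
pliers 0.73 [172.5, 365.7] [ 0.7003487  -0.30775369  0.012977  ]
e1046.png
e1115.png
e1366.png
```

View pics/e1366.png

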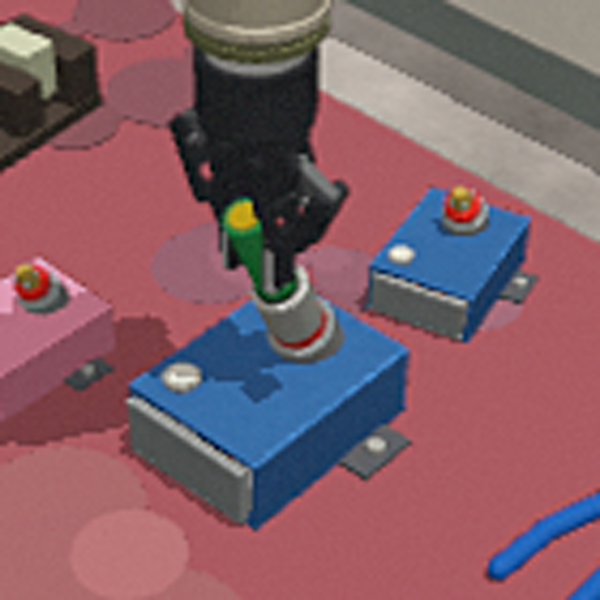

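The picture shows the gun seated on the nipple at about (300,315) with the nose in line with it. Only a thin red rim of collar is left, and the drawer is flush at (190,460). I'm handing in.

```bash
python3 -c "
from workcell import ticket,monitor
print(ticket.hand_in()); o=monitor.get_obs(); print(o['clock'],o['position'],o['ft_force'])"
```

```text
the job is handed in; nothing more can be done
None
the job is handed in; nothing more can be done
```

I pushed the larger blue unit's drawer home, then pressed the grease gun onto the brass nipple and handed in with the gun still gripped and held down. The clock read 13.8 s at the last reading before hand-in.

- **Drawer:** it ran up against its stop at about 30 N, and the pictures show the front panel flush with the unit.
- **Gun:** the tool cannot tilt, so I tilted the gun in the grip by drawing its nose against the stand's rim. I then pressed it along the nipple's axis. The force rose to meet the balls, turned to a pull as the lip snapped over, and then met the collar spring.
- **Collar:** both the force along the axis (about 12–13 N with the gun's weight allowed for) and the measured mouth position put it about 7 mm in, of 8 mm. It may be close to bottomed.
- **Grip:** commanded at 50 N, with the finger opening steady at about 29 mm.
- **Bystanders:** the tin and pliers measured within 2 mm of where they started, which is within camera error.

Two measurements did not fully agree. The fits put the gun's tilt at 0.41–0.43 rad against the nipple's 0.45 rad, so it sits 1–2 degrees off square. The side and wrist cameras also differed by 2–3 mm on the mouth's position, and I aimed between the two.

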